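Set the polariser ring to the red marker and store it

ROBOT

A 7-joint arm with a two-finger parallel gripper is mounted at the origin on the work surface. World frame = base frame: x ahead of the robot, y to its left, z up, the work surface at z = 0. Lengths are in m, angles in rad, forces in N, time in s.
With the tool pointing down it reaches from about 0.425 to 0.925 m from the base axis. Payload 6.8 kg.
Tool frame: the origin (TCP) lies between the finger pads; the fingertips stand 11 mm ahead of it and the grasp point (between the pads) lies 8 mm behind it; z points along the fingers, y is the line along which they close (so a half turn about z gives the same grasp; the last joint's range is limited). The gripper opens to 85 mm and grips with 20 to 120 N. Pads are 22 mm wide; open, the fingers measure 114 mm over their backs; the gripper's body (76 mm by 85 mm) begins 54 mm behind the grasp point. The pads swing forward as they close: fully open they stand 13 mm farther back than shut.
Start: joints at [1.061, 0.477, 0.022, 1.555, -0.011, 1.109, -0.083], TCP at [0.264, -0.621, 0.203] pointing down, gripper open.
Joint ranges: [-2.96, 2.96], [-0.34, 2.1], [-1.41, 1.46], [0.24, 2.44], [-1.37, 4.51], [0.17, 1.92], [-2.96, 2.96]. Speed limits (rad/s): [2.39, 2.39, 3.14, 3.14, 3.14, 3.14, 3.14].

INTERFACE

Orientations are given as a rotation vector (axis times angle).
In Python, from bench import r gives the robot as it stands.
- The arm moves only by the tool send_rows, never from a script. Its argument "deltas" is a list of rows, each an object of numbers: "dx", "dy", "dz": the shift along the world's x, y, z in mm; "rx", "ry", "rz": the turn, a rotation vector about the world's x, y, z in degrees. A call has 1 to 5 rows; each row is the pose to reach, as a shift and turn from the pose commanded when the call began; what a row does not reach only later rows make up. A row lasts 1/12 s, in which the tool goes at most 41.7 mm and 7.16 degrees, less where a joint would pass 70% of its speed; a pose out of reach is approached as far as the arm can. A call with a gripper value outside its range is refused whole. "jaw" is the finger opening in mm, from 0 to 85.4, set as the call begins (left out, the last holds). The fingers move at their own pace and stop on an object; "newtons" is the grip in N (left out, the last holds). Time passes only in rows, so rows that repeat a pose let the fingers close. It gives the time, the measured TCP pose, the force, the opening and the grip force at its end, in the units of the state.
- r.get_obs(): the state, without advancing time (a new reading comes with each control period).
- r.grab_frame(name): name is "scene" or "top" or "wrist"; returns a dict with "frame" (400x640x3 uint8, blue, green, red), "z_map" (400x640 float32, m along the optical axis (not along the pixel's ray), 0 where there is no reading), "vertical_fov" (degrees; the focal length in pixels is half the picture's height over the tangent of half this angle, whatever the lens; pixels are square), "cx", "cy" (the principal point, pixels), "distortion" ([k1, k2, p1, p2, k3] as OpenCV has them; the pictures are not rectified), "xyz" and "orientation" of the camera in the world. Camera axes: x right, y down, z forward; pixel columns grow to the right and rows downward; lengths in m; the calibration is good to about 2 mm. A picture is of the moment at which its call begins.
- r.hand_in(): hands the job in; it is judged then, once.
The state is a dict: "clock": time; "joints": joint angles; "qvel": joint speeds; "tau": joint torques, N m; "tcp_pos": TCP position; "orientation": TCP orientation; "contact_force": force on the tool from outside, world axes, zero at the start; "moment": the same for the moment, N m; "grip_width": finger opening in m; "gripper_force": force on a finger pad.
Only numpy, scipy, OpenCV 4.12 (cv2) and the standard library are available. Lean on these libraries where they do the work, as an engineer would, in place of code of your own. Each camera call takes 0.05 s, during which the arm holds its last target. There are 200 camera calls.

TASK

On the dark grey light base, push the upright pin of the ring's lever around the scale with your closed fingers, without gripping it, until the lever's pointer points at the middle of the red marker disc. Only then press the green button all the way down to store the setting, and let it come up again. Push gently, and leave the glass sample on the stage, the jar, the cup and the screwdriver where they are.

Things in the scene. Friction and masses are not known exactly. Their poses are not given: they have to be found in the camera images.
- light_base: Dark grey instrument box, 260 x 260 mm and 45 mm high, fixed to the bench. Origin: centre of its underside; z up. Its front edge is at its -x side, its left at +y. Its top carries a light grey round scale of radius 121 mm with black marks, a rotating black ring and the green button. A round glass stage of radius 46 mm, 10 mm higher than the box top, stands fixed inside the ring. Place and yaw vary (yaw within 0.35 rad).
- ring_axis (a point): Point on the vertical axis of the rotating ring, at the centre of the box and at the height of its top face (45 mm above the bench). Axes as light_base.
- ring (a joint): Angle of the black ring (outer radius 64 mm, top 13.5 mm above the box top) with its lever, rad. 0: lever points to the front (-x) of light_base; grows counter-clockwise seen from above (towards -y of light_base, since the lever is at -x). Stops at -1.9 and 1.9. It has friction and stays where it is left; pushing at the pin takes about 3 to 5 N.
- lever_pin (a point): On the upright black pin of the lever: diameter 12 mm, standing 88 mm from the ring axis, free from 12 mm to 53 mm above the box top (top 98 mm above the bench). This point is on its centre line, 35 mm above the box top. Axes turn with the ring: -x points outward along the lever, z up, y across the lever. The black lever below it is 12 mm wide, its top 12 mm above the box top (a white line on it 14 mm).
- pointer_tip (a point): Tip of the narrow black pointer at the outer end of the lever, 104 mm from the ring axis, 8 mm above the box top.
- red_marker: Red disc, diameter 16 mm, 5 mm thick, fixed on the scale about 112 to 115 mm from the ring axis: the mark to set. Its top is 6 mm above the box top, so fingertips 15 mm or more above the box top pass over it. Origin: centre of its underside. Red, blue and yellow swap places: one near the front, one near the left and one near the right of the scale.
- blue_marker: Blue disc of the same size on the scale; not the mark to set.
- yellow_marker: Yellow disc of the same size on the scale; not the mark to set.
- button_top (a point): Centre of the top face of the green round push button (diameter 26 mm) at the back left corner of the box, 102 mm towards +x and 102 mm towards +y of light_base from the ring axis. It is pressed straight down.
- button (a joint): How far the button is pressed, m: 0 up, 0.006 fully down, where it takes about 5 N. Springs back by itself; 0.004 counts as pressed.
- sample_c (a point): Centre of the loose green glass block, 34 x 46 x 10 mm, lying on the glass stage inside the ring (its top 65 mm above the bench); leave it alone.
- flux_jar_c (a point): Centre of a loose closed jar, diameter 48 mm, height 55 mm, standing on the bench left of the box; leave it alone.
- screw_cup_rim (a point): Centre of the mouth of a loose steel cup, diameter 56 mm, height 45 mm, on the bench right of the box; leave it alone.
- screwdriver_grip (a point): Middle of the handle of a loose screwdriver, 170 mm long, lying on the bench beyond the box; leave it alone.

How it is judged:
On the way, in this order (a step that is already met when the one before it is completed fails the run):
1. the pointer is set on the middle of the red marker (y of red_marker in the frame of lever_pin between -0.005 and 0.005 m and x of red_marker in the frame of lever_pin below 0 m and velocity of joint ring between -0.05 and 0.05 rad/s), for 0.3 s.
2. the green button is pressed down with the pointer still on the red marker (y of red_marker in the frame of lever_pin between -0.005 and 0.005 m and x of red_marker in the frame of lever_pin below 0 m and value of joint button above 0.004 m), for 0.05 s.
At the end, for the whole second after the job is handed in: The pointer line passes within 5 mm of the centre of the red marker, the ring is at rest, the button has come up again (less than 1.5 mm down), and sample, jar, cup and screwdriver are within 10 mm of where they were (all of step 1 and value of joint button below 0.0015 m and distance of each of flux_jar_c, screw_cup_rim, screwdriver_grip, sample_c from where it was at the start of the episode below 0.01 m); the robot touches nothing.
It fails at once if the button is pressed (over 2 mm) while the pointer is more than 6 mm off the middle of the red marker (value of joint button above 0.002 m and not (y of red_marker in the frame of lever_pin between -0.006 and 0.006 m and x of red_marker in the frame of lever_pin below 0 m)).
It fails at once if the ring or its lever is gripped or pushed harder than 18 N (contact force between the fingers and ring above 18 N).
It fails at once if the glass sample, jar, cup or screwdriver is moved more than 10 mm or lifted (distance of any of flux_jar_c, screw_cup_rim, screwdriver_grip, sample_c from where it was at the start of the episode above 0.01 m).
It also fails if it takes over 72 s, if anything falls off the work surface, if the arm or the gripper's body presses on something with over 40 N, if the wrist force passes 120 N, or if a joint passes its speed limit or range.

## Working session

There is one attempt and no reset: what is moved stays moved. The work goes in short steps, Python scripts to look and compute and a tool call to move; the robot and the scene stay as the last step left them, time stands still between calls to the robot, and variables do not carry over. Pictures are saved under pics/ and viewed, at most 10 in all, crops included, and the job is handed in when it is done.

Besides the shell and the picture viewer there is one more tool, called by a JSON object that holds its "op" and its "data", one argument or row to a line. send_rows: Moves the arm, as the interface text tells. Its arguments: {"type":"object","properties":{"deltas":{"type":"array","items":{"type":"object","properties":{"dx":{"type":"number"},"dy":{"type":"number"},"dz":{"type":"number"},"rx":{"type":"number"},"ry":{"type":"number"},"rz":{"type":"number"}}}},"jaw":{"type":"number"},"newtons":{"type":"number"}},"required":["deltas"]}

```bash
mkdir -p pics
cat > h.py <<'E'
import numpy as np,cv2
from scipy.spatial.transform import Rotation as R
from bench import r
def K(f):
    h=f["frame"].shape[0]; F=h/2/np.tan(np.radians(f["vertical_fov"])/2)
    return np.array([[F,0,f["cx"]],[0,F,f["cy"]],[0,0,1.]])
def rot(o):
    o=np.array(o,float)
    return R.from_rotvec(o).as_matrix() if o.size==3 else (o.reshape(3,3) if o.size==9 else None)
def plane(f,uv,z):
    n=cv2.undistortPoints(np.array(uv,float).reshape(-1,1,2),K(f),np.array(f["distortion"],float)).reshape(-1,2)
    d=np.c_[n,np.ones(len(n))]@rot(f["orientation"]).T; o=np.array(f["xyz"])
    return o+d*((z-o[2])/d[:,2])[:,None]
def proj(f,P):
    M=rot(f["orientation"]); P=np.atleast_2d(P)
    q=(P-np.array(f["xyz"]))@M
    return cv2.projectPoints(q,np.zeros(3),np.zeros(3),K(f),np.array(f["distortion"],float))[0].reshape(-1,2)
def blobs(f,lo,hi,amin=15):
    m=cv2.inRange(cv2.cvtColor(f["frame"],cv2.COLOR_BGR2HSV),np.array(lo),np.array(hi))
    n,l,s,c=cv2.connectedComponentsWithStats(m)
    return [(int(s[i,4]),c[i].round(1),s[i,:4].tolist()) for i in range(1,n) if s[i,4]>=amin]
E
python3 - <<'E'
from h import *
for n in("top","scene"):
    f=r.grab_frame(n); cv2.imwrite(f"pics/{n}0.png",f["frame"])
    print(n,f["xyz"],f["orientation"],f["vertical_fov"])
    for c,lo,hi in(("red",(0,120,80),(8,255,255)),("red2",(172,120,80),(180,255,255)),("blue",(100,120,60),(130,255,255)),("yel",(20,120,80),(35,255,255)),("grn",(40,80,40),(85,255,255))):
        print(c,blobs(f,lo,hi))
print(r.get_obs())
E
```

```text
top [0.37695098 0.01550362 1.03396284] [-2.10421618  2.12392288 -0.1959009 ] 44.985398031310815
red [(2506, array([579.8, 245.9]), [547, 222, 67, 48]), (28, array([388.4, 228.4]), [386, 226, 6, 6])]
red2 []
blue [(52503, array([387.9, 184. ]), [125, 72, 418, 277]), (30, array([278.6, 228.7]), [275, 226, 7, 6]), (62, array([243.7, 252.7]), [240, 245, 8, 17])]
yel [(1246, array([624.8, 239.6]), [606, 218, 34, 45]), (17, array([330.1, 277.4]), [328, 276, 5, 4])]
grn [(5118, array([ 69.5, 189.2]), [29, 138, 83, 103]), (163, array([287. , 170.6]), [280, 164, 15, 14])]
scene [ 1.29484916 -0.2470428   0.57627942] [-1.83408145 -1.24076546  0.7029788 ] 53.5591754407696
red [(1841, array([ 71.4, 260.6]), [43, 235, 57, 52])]
red2 [(21, array([ 50.9, 257.1]), [47, 252, 10, 11])]
blue [(1795, array([280.9,  12.5]), [235, 0, 86, 33]), (1054, array([440.7,  25.3]), [409, 10, 53, 34]), (1075, array([30.7, 56.6]), [9, 39, 45, 39]), (723, array([393.7,  92.7]), [372, 82, 48, 22]), (578, array([ 11.6, 148.4]), [0, 133, 28, 30]), (34646, array([303.6, 272.7]), [108, 159, 447, 226]), (17, array([339.9, 2
[... 238 characters left out ...]
clock': 0.1, 'joints': array([ 1.06091195,  0.47770063,  0.02230802,  1.55632838, -0.01149081,
        1.10930488, -0.08315701]), 'qvel': array([-0.00145069, -0.00352507, -0.00172603, -0.00394085, -0.00147598,
        0.00065346,  0.00154782]), 'tau': array([ 5.19158668e-03, -5.97754633e+01,  1.61422916e+00, -2.81951523e+01,
        1.28692389e-02,  5.05630887e-03,  1.40993299e-05]), 'tcp_pos': array([ 0.26374912, -0.62072008,  0.20224379]), 'orientation': array([-3.07688788e+00, -6.26571547e-01,  6.71815358e-04]), 'contact_force': array([-0.30259988, -0.63229916,  0.74274604]), 'moment': array([-0.06266401, -0.01485244,  0.01341324]), 'gripper_force': 0.0, 'grip_width': 0.08543715553084325}
```

View pics/top0.png

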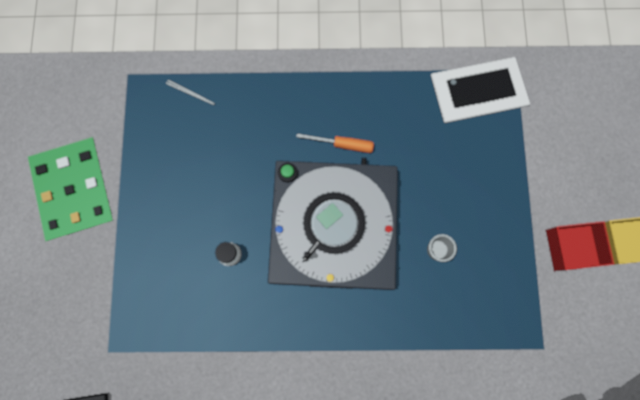

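View pics/scene0.png

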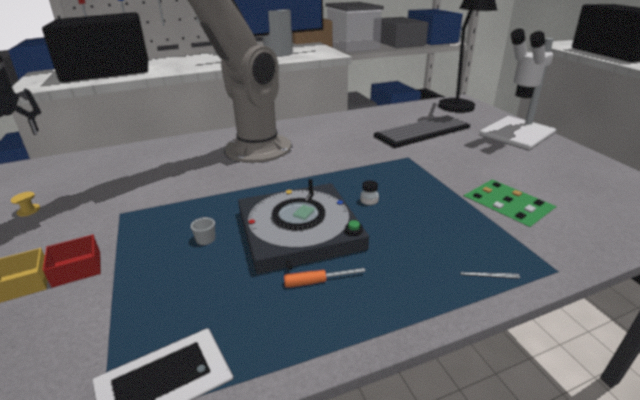

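The top view shows the box at about (335,225). The red marker is on the right at (388,228), yellow at the front (330,277), blue on the left (279,229), the pin at (307,257), and the button at (287,171).

```bash
cat >> h.py <<'E'
def scale(f,box):
    "centre of the scale disc by circle fit of its outline on z=.046"
    x0,y0,x1,y1=box; g=cv2.cvtColor(f["frame"],cv2.COLOR_BGR2GRAY)
    m=np.zeros_like(g); m[y0:y1,x0:x1]=(g[y0:y1,x0:x1]>115)*255
    cs,_=cv2.findContours(m,cv2.RETR_EXTERNAL,cv2.CHAIN_APPROX_NONE)
    c=max(cs,key=cv2.contourArea); c=cv2.convexHull(c).reshape(-1,2)
    P=plane(f,c,.046)[:,:2]
    s=np.linalg.lstsq(np.c_[2*P,np.ones(len(P))],(P**2).sum(1),rcond=None)[0]
    return s[:2],np.sqrt(s[2]+s[:2]@s[:2])
E
python3 - <<'E'
from h import *
f=r.grab_frame("top")
c,rad=scale(f,(270,160,400,290)); print("c",c,rad)
for n,uv,z in(("red",(388.4,228.4),.051),("blue",(278.6,228.7),.051),("yel",(330.1,277.4),.051),("btn",(287,170.6),.055),("pin",(307,257),.098)):
    p=plane(f,[uv],z)[0]; v=p[:2]-c; print(n,p,np.hypot(*v),np.degrees(np.arctan2(v[1],v[0])))
print(K(f)[0,0])
im=cv2.resize(f["frame"][150:300,200:470],None,fx=2.9,fy=2.9,interpolation=cv2.INTER_CUBIC);cv2.imwrite("pics/t1.png",im)
E
```

```text
c [ 0.52977896 -0.01923414] 0.121919386401695
red [ 0.51632096 -0.13147863  0.051     ] 0.11304840978909236 -96.83706867732661
blue [0.51792032 0.09374463 0.051     ] 0.11359942428251993 95.9920239892004
yel [ 0.41802625 -0.01048559  0.051     ] 0.11209462823003337 175.52373455338648
btn [0.63996664 0.0764439  0.055     ] 0.14593015693162992 40.96839927296513
pin [0.45545858 0.0347841  0.098     ] 0.09187758103757486 143.98924478843477
483.0167901529868
```

View pics/t1.png

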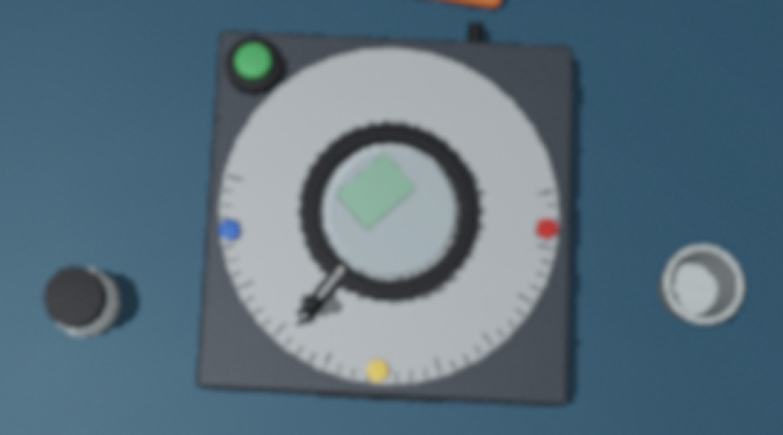

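The crop shows the lever pointing front-left at about azimuth 144°. Red is on the right at −97°, so the ring must turn about +119° CCW. I'll push from the pin's left side. First I'm moving over there.

{"op": "send_rows", "data": {
  "deltas": [
    {"dx":35,"dy":20,"dz":5},
    {"dx":65,"dy":45,"dz":10},
    {"dx":90,"dy":75,"dz":15},
    {"dx":115,"dy":105,"dz":20},
    {"dx":140,"dy":135,"dz":20}
  ],
  "jaw": 0,
  "newtons": 20
}}

```text
$.deltas[0]: bad value
```

{"op": "send_rows", "data": {
  "deltas": [
    {"dx":15,"dy":35,"rz":4},
    {"dx":30,"dy":70,"rz":8},
    {"dx":45,"dy":105,"rz":12},
    {"dx":55,"dy":142,"rz":16},
    {"dx":60,"dy":180,"rz":20}
  ]
}}

```text
$.deltas[0]: bad value
```

{"op": "send_rows", "data": {
  "deltas": [
    {"dx":5,"dy":40,"rz":3},
    {"dx":8,"dy":80,"rz":6},
    {"dx":10,"dy":120,"rz":9},
    {"dx":12,"dy":160,"rz":11},
    {"dx":12,"dy":200,"rz":11}
  ]
}}

```text
$.deltas[0]: bad value
```

{"op": "send_rows", "data": {
  "deltas": [
    {"dy":40},
    {"dy":80},
    {"dy":120},
    {"dy":150},
    {"dy":150}
  ]
}}

```text
$.deltas[0]: bad value
```

{"op": "send_rows", "data": {
  "deltas": [
    {"dx":35,"dy":20,"dz":5,"rx":0,"ry":0,"rz":0},
    {"dx":65,"dy":45,"dz":10,"rx":0,"ry":0,"rz":0},
    {"dx":90,"dy":75,"dz":15,"rx":0,"ry":0,"rz":0},
    {"dx":115,"dy":105,"dz":20,"rx":0,"ry":0,"rz":0},
    {"dx":140,"dy":135,"dz":20,"rx":0,"ry":0,"rz":0}
  ],
  "jaw": 0,
  "newtons": 20
}}

```text
clock: 0.57
tcp_pos: [0.4053, -0.4851, 0.2239]
orientation: [3.077, 0.626, 0.001]
contact_force: [-0.4, -1.2, 0.1]
grip_width: 0.0257
gripper_force: 0.0
```

{"op": "send_rows", "data": {
  "deltas": [
    {"dx":15,"dy":35,"dz":0,"rx":0,"ry":0,"rz":4},
    {"dx":30,"dy":70,"dz":0,"rx":0,"ry":0,"rz":8},
    {"dx":45,"dy":105,"dz":0,"rx":0,"ry":0,"rz":12},
    {"dx":55,"dy":142,"dz":0,"rx":0,"ry":0,"rz":16},
    {"dx":60,"dy":180,"dz":0,"rx":0,"ry":0,"rz":20}
  ]
}}

```text
clock: 0.98
tcp_pos: [0.465, -0.3042, 0.2229]
orientation: [2.92, 1.158, 0.001]
contact_force: [0.1, -0.0, 0.2]
grip_width: 0.0003
gripper_force: 0.0
```

{"op": "send_rows", "data": {
  "deltas": [
    {"dx":5,"dy":40,"dz":0,"rx":0,"ry":0,"rz":3},
    {"dx":8,"dy":80,"dz":0,"rx":0,"ry":0,"rz":6},
    {"dx":10,"dy":120,"dz":0,"rx":0,"ry":0,"rz":9},
    {"dx":12,"dy":160,"dz":0,"rx":0,"ry":0,"rz":11},
    {"dx":12,"dy":200,"dz":0,"rx":0,"ry":0,"rz":11}
  ]
}}

```text
clock: 1.4
tcp_pos: [0.4757, -0.1044, 0.2231]
orientation: [2.797, 1.429, 0.0]
contact_force: [1.3, 0.2, 0.3]
grip_width: -0.0
gripper_force: 0.0
```

{"op": "send_rows", "data": {
  "deltas": [
    {"dx":0,"dy":40,"dz":0,"rx":0,"ry":0,"rz":0},
    {"dx":0,"dy":80,"dz":0,"rx":0,"ry":0,"rz":0},
    {"dx":0,"dy":120,"dz":0,"rx":0,"ry":0,"rz":0},
    {"dx":0,"dy":160,"dz":0,"rx":0,"ry":0,"rz":0},
    {"dx":0,"dy":160,"dz":0,"rx":0,"ry":0,"rz":0}
  ]
}}

```text
clock: 1.82
tcp_pos: [0.4753, 0.0627, 0.2237]
orientation: [-2.788, -1.441, -0.004]
contact_force: [0.7, 0.4, 0.4]
grip_width: 0.0002
gripper_force: 0.0
```

Run:
```python
from h import *
o=r.get_obs(); print(o["joints"].round(2),o["tcp_pos"].round(4),o["orientation"].round(3),o["contact_force"].round(1),o["grip_width"])
f=r.grab_frame("wrist"); cv2.imwrite("pics/w0.png",f["frame"]); print(f["xyz"],f["vertical_fov"])
for n,lo,hi in(("red",(0,120,80),(8,255,255)),("blue",(100,120,60),(130,255,255)),("yel",(20,120,80),(35,255,255)),("grn",(40,80,40),(85,255,255))):
    for a,c,b in blobs(f,lo,hi,60): print(n,a,c,b,plane(f,[c],.051)[0].round(4))
```

```text
[ 0.17  0.16 -0.47  1.96  0.08  1.03 -0.96] [0.4753 0.0627 0.2237] [-2.788 -1.441 -0.004] [0.7 0.4 0.4] 0.00017473263628921861
[0.52079416 0.12630411 0.3949809 ] 68.45567687539939
red 90 [428.  273.2] [423, 268, 11, 11] [ 0.5157 -0.1305  0.051 ]
blue 113153 [376.1 129.2] [7, 0, 633, 364] [0.5584 0.0698 0.051 ]
blue 147 [335. 134.] [329, 127, 13, 15] [0.5169 0.0924 0.051 ]
blue 286 [319.4 336.6] [314, 322, 12, 29] [ 0.3356 -0.1323  0.051 ]
blue 144 [411.8 338. ] [402, 329, 22, 20] [ 0.4441 -0.2132  0.051 ]
grn 567 [437.1  82.5] [424, 70, 27, 26] [0.6407 0.0739 0.051 ]
grn 547 [402.4 196.3] [381, 182, 43, 31] [ 0.5421 -0.0169  0.051 ]
```

View pics/w0.png

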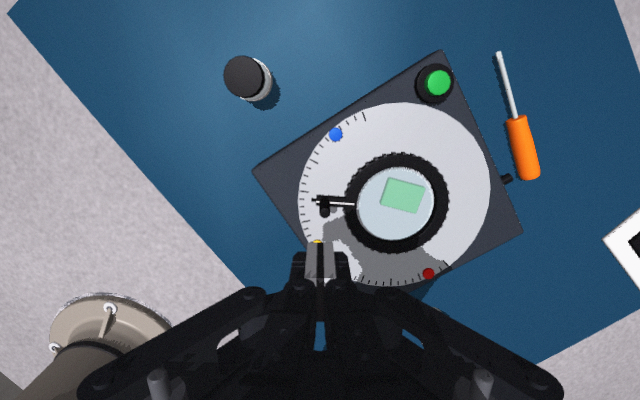

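The wrist view shows the lever pointing left, with its tip at (313,200), the white line from (332,203) to (355,204), red at (428,273) and the button at (437,82). I'll work out the lever angle and the approach from these.

Run:
```python
from h import *
f=r.grab_frame("wrist"); c=np.array([.5298,-.0192])
for uv,z in(((313,200),.053),((356,204),.059),((322,211),.098),((325,197),.098)):
    p=plane(f,[uv],z)[0];v=p[:2]-c;print(p,np.hypot(*v)*1e3,np.degrees(np.arctan2(v[1],v[0])))
th=np.radians(144);u=np.array([np.cos(th),np.sin(th),0]);
P=np.array([*c,0])+.088*u; print(P,proj(f,[P+[0,0,.057],P+[0,0,.098]]))
o=f["frame"][185:225,290:375]; cv2.imwrite("pics/w1.png",cv2.resize(o,None,fx=8,fy=8,interpolation=cv2.INTER_CUBIC))
```

```text
[0.45037458 0.03845418 0.053     ] 98.14480405849395 144.0244502664559
[0.49083364 0.00581212 0.059     ] 46.30316348571306 147.30399525174383
[0.46032566 0.03388331 0.098     ] 87.43295188775586 142.61761547343636
[0.4719937  0.04485854 0.098     ] 86.28479010259464 132.06303059111272
[0.4586065 0.0325251 0.       ] [[321.32517363 201.05710034]
 [321.42614818 212.84215654]]
```

View pics/w1.png

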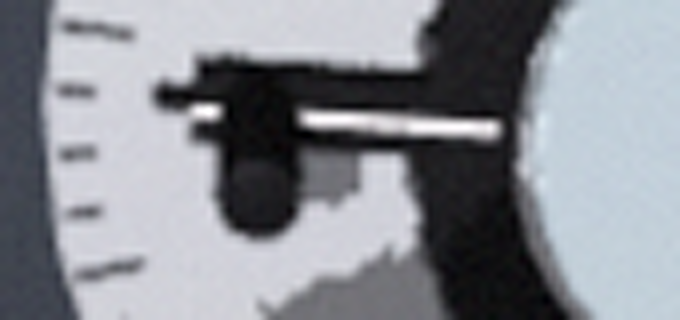

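The crop shows the pin top at about full-frame (322.5,209.4) and the pointer tip at (311,197), so θ≈143–144°. The finger is about 35 mm behind the pin, so I'm descending. I'm also tabulating the push path.

{"op": "send_rows", "data": {
  "deltas": [
    {"dx":0,"dy":0,"dz":-30,"rx":0,"ry":0,"rz":0},
    {"dx":0,"dy":0,"dz":-60,"rx":0,"ry":0,"rz":0},
    {"dx":0,"dy":0,"dz":-90,"rx":0,"ry":0,"rz":0},
    {"dx":0,"dy":0,"dz":-120,"rx":0,"ry":0,"rz":0},
    {"dx":0,"dy":0,"dz":-142,"rx":0,"ry":0,"rz":0}
  ]
}}

```text
clock: 2.33
tcp_pos: [0.4749, 0.0513, 0.0787]
orientation: [-2.801, -1.423, 0.004]
contact_force: [0.5, -0.4, 0.2]
grip_width: -0.0002
gripper_force: 0.0
```

```bash
cat > tab.py <<'E'
from h import *
import sys
c=np.array([.5298,-.0192]); d=float(sys.argv[1])
def F(t): t=np.radians(t);u=np.array([np.cos(t),np.sin(t)]);return 1e3*(c+.088*u-d/1e3*np.array([-u[1],u[0]]))
for t in sys.argv[2:]: print(t,F(float(t)).round(1),"xaz",float(t)-90)
o=r.get_obs(); v=R.from_rotvec(o["orientation"]).as_matrix()[:,0]
print("now",(1e3*o["tcp_pos"]).round(1),"xaz",np.degrees(np.arctan2(v[1],v[0])).round(1),"q",o["joints"].round(2),"F",o["contact_force"].round(1))
E
python3 tab.py 17 144 154 164 174 184 194 204 214 224 234 244 254 258 262 264
```

```text
144 [468.6  46.3] xaz 54.0
154 [458.2  34.7] xaz 64.0
164 [449.9  21.4] xaz 74.0
174 [444.1   6.9] xaz 84.0
184 [440.8  -8.4] xaz 94.0
194 [440.3 -24. ] xaz 104.0
204 [442.5 -39.5] xaz 114.0
214 [447.3 -54.3] xaz 124.0
224 [454.7 -68.1] xaz 134.0
234 [464.3 -80.4] xaz 144.0
244 [475.9 -90.8] xaz 154.0
254 [489.2 -99.1] xaz 164.0
258 [ 494.9 -101.7] xaz 168.0
262 [ 500.7 -104. ] xaz 172.0
264 [ 503.7 -104.9] xaz 174.0
now [474.9  51.3  78.7] xaz 53.9 q [ 0.12  0.36 -0.42  2.1   0.22  0.72 -1.08] F [ 0.5 -0.4  0.2]
```

{"op": "send_rows", "data": {
  "deltas": [
    {"dx":-2,"dy":-2,"dz":1,"rx":0,"ry":0,"rz":0},
    {"dx":-4,"dy":-4,"dz":2,"rx":0,"ry":0,"rz":0},
    {"dx":-5,"dy":-6,"dz":2,"rx":0,"ry":0,"rz":0},
    {"dx":-7,"dy":-8,"dz":2,"rx":0,"ry":0,"rz":0},
    {"dx":-7,"dy":-8,"dz":2,"rx":0,"ry":0,"rz":0}
  ]
}}

```text
clock: 2.75
tcp_pos: [0.4697, 0.0449, 0.0846]
orientation: [2.798, 1.424, 0.003]
contact_force: [-0.4, -0.3, 0.1]
grip_width: -0.0001
gripper_force: 0.0
```

{"op": "send_rows", "data": {
  "deltas": [
    {"dx":-2,"dy":-2,"dz":0,"rx":0,"ry":0,"rz":2},
    {"dx":-4,"dy":-4,"dz":0,"rx":0,"ry":0,"rz":4},
    {"dx":-6,"dy":-7,"dz":0,"rx":0,"ry":0,"rz":6},
    {"dx":-8,"dy":-9,"dz":0,"rx":0,"ry":0,"rz":8},
    {"dx":-10,"dy":-12,"dz":0,"rx":0,"ry":0,"rz":10}
  ]
}}

```text
clock: 3.17
tcp_pos: [0.4597, 0.0337, 0.0842]
orientation: [2.661, 1.667, 0.003]
contact_force: [0.1, -0.1, -0.1]
grip_width: 0.0002
gripper_force: 0.0
```

```bash
python3 tab.py 17 154;python3 - <<'E'
from h import *
f=r.grab_frame("wrist"); cv2.imwrite("pics/w2.png",f["frame"])
E
```

```text
154 [458.2  34.7] xaz 64.0
now [459.7  33.7  84.2] xaz 64.1 q [ 0.19  0.33 -0.47  2.14  0.23  0.72 -0.87] F [ 0.1 -0.1 -0.1]
```

View pics/w2.png

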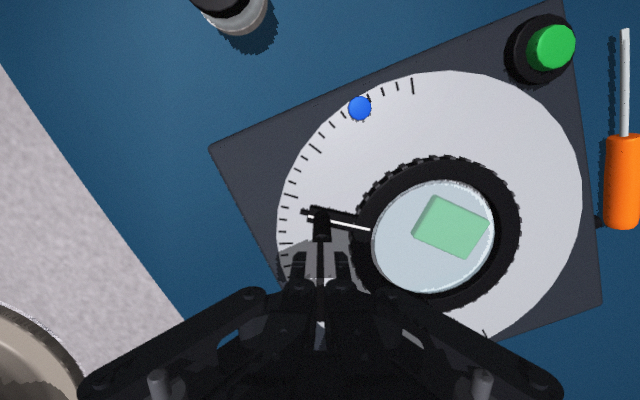

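The wrist view shows the fingertips at (320,255) just behind the pin at (321,235), with no contact yet. Continuing.

{"op": "send_rows", "data": {
  "deltas": [
    {"dx":-1,"dy":-2,"dz":0,"rx":0,"ry":0,"rz":0},
    {"dx":-3,"dy":-5,"dz":-1,"rx":0,"ry":0,"rz":0},
    {"dx":-5,"dy":-8,"dz":-2,"rx":0,"ry":0,"rz":2},
    {"dx":-7,"dy":-10,"dz":-3,"rx":0,"ry":0,"rz":4},
    {"dx":-9,"dy":-13,"dz":-3,"rx":0,"ry":0,"rz":6}
  ]
}}

```text
clock: 3.63
tcp_pos: [0.45, 0.0207, 0.0802]
orientation: [2.572, 1.804, 0.0]
contact_force: [-1.3, 0.2, -0.3]
grip_width: 0.0002
gripper_force: 0.0
```

```bash
python3 tab.py 17 154;python3 - <<'E'
from h import *
f=r.grab_frame("wrist"); cv2.imwrite("pics/w3.png",f["frame"][150:350,220:520])
E
```

```text
154 [458.2  34.7] xaz 64.0
now [450.   20.7  80.2] xaz 70.1 q [ 0.23  0.33 -0.49  2.16  0.23  0.7  -0.76] F [-1.3  0.2 -0.3]
```

View pics/w3.png

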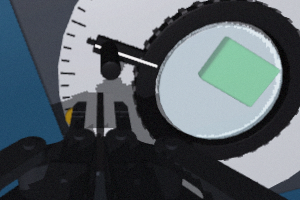

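The crop shows the pin (110,65) right at the fingertips (105,95). I'll get the lever angle automatically from the white line where it crosses the black ring.

```bash
cat >> h.py <<'E'
C=np.array([.5298,-.0192])
def lever(f,c=C):
    "azimuth (deg) of the white line over the black ring"
    a=np.arange(120,290,.25); rr=np.arange(.051,.062,.001)
    t=np.radians(a)[:,None]
    P=np.stack([c[0]+rr*np.cos(t),c[1]+rr*np.sin(t),np.full((len(a),len(rr)),.059)],-1).reshape(-1,3)
    uv=proj(f,P).astype(np.float32).reshape(len(a),len(rr),2)
    g=cv2.remap(cv2.cvtColor(f["frame"],cv2.COLOR_BGR2GRAY),uv[...,0],uv[...,1],cv2.INTER_LINEAR)
    s=np.percentile(g,25,axis=1); i=s.argmax(); w=s[max(0,i-8):i+9]-np.median(s); w[w<0]=0
    return (w*a[max(0,i-8):i+9]).sum()/w.sum(), s[i], np.sort(s)[-40]
E
cat > st.py <<'E'
from h import *
import sys,subprocess
f=r.grab_frame("wrist"); th=lever(f); print("lever",np.round(th,2))
o=r.get_obs(); m=R.from_rotvec(o["orientation"]).as_matrix(); t=np.radians(th[0]); u=np.array([np.cos(t),np.sin(t)]); n=np.array([-u[1],u[0]])
v=o["tcp_pos"][:2]-C-.088*u
print("finger rel pin: radial",(v@u*1e3).round(1),"behind",(-v@n*1e3).round(1),"face err",np.degrees(np.arctan2(m[1,0],m[0,0])).round(1)%360-(th[0]-90)%360,"tcp",(o["tcp_pos"]*1e3).round(1),"F",o["contact_force"].round(1),"t",o["clock"],"q7",o["joints"][6].round(2))
E
python3 st.py; python3 -c "
from h import *
print(lever(r.grab_frame('top')))"
```

```text
lever [142.32 238.    28.  ]
finger rel pin: radial -0.6 behind -17.8 face err 17.67602347983143 tcp [449.7  20.1  80.2] F [ 0.6 -0.3 -0.4] t 3.7333 q7 -0.76
(np.float64(225.52449712643678), np.float64(161.0), np.float64(146.75))
```

Run:
```python
from h import *
f=r.grab_frame("wrist"); o=r.get_obs(); M=rot(f["orientation"])
print("tip px",proj(f,[o["tcp_pos"]-[0,0,.011],o["tcp_pos"]+[0,0,.03]]).round(1), "cam",f["xyz"],M[:,2])
def P(u,v):
    n=cv2.undistortPoints(np.array([[[u,v]]],float),K(f),np.array(f["distortion"],float)).ravel()
    return np.array(f["xyz"])+M@(np.array([*n,1])*f["z_map"][int(v),int(u)])
for u,v in((330,215),(330,222),(330,228),(312,195),(370,214),(320,240),(320,250),(325,250),(310,250),(322,260),(322,290)): print(u,v,P(u,v).round(4),f["frame"][v,u])
print(proj(f,[[.4602,.0346,.059],[.4602,.0346,.098]]))
```

```text
tip px [[320.1 228.3]
 [320.1 258.5]] cam [0.47716985 0.09444679 0.25125989] [-0.10617119 -0.28705758 -0.95201136]
330 215 [0.4624 0.0381 0.0982] [34 29 30]
330 222 [0.461  0.034  0.0978] [32 30 29]
330 228 [0.4598 0.0307 0.0981] [25 22 24]
312 195 [0.45   0.0376 0.0442] [177 170 170]
370 214 [0.4851 0.0148 0.0591] [238 236 237]
320 240 [0.4433 0.0021 0.0458] [114 108 107]
320 250 [0.4542 0.0318 0.1231] [20 17 17]
325 250 [0.4562 0.0303 0.1217] [117 110 111]
310 250 [0.4493 0.0327 0.1215] [115 109 111]
322 260 [0.4547 0.0306 0.1311] [18 20 19]
322 290 [0.4527 0.0252 0.1461] [30 27 26]
[[326.87446818 200.24421847]
 [328.37133547 221.59187312]]
```

Run:
```python
from h import *
f=r.grab_frame("scene"); w=r.grab_frame("wrist"); o=r.get_obs()
print(proj(f,[o["tcp_pos"]-[0,0,.011]]),o["joints"].round(3),o["tcp_pos"])
a=cv2.resize(f["frame"][100:250,210:410],(800,600),interpolation=cv2.INTER_CUBIC)[:, :]
a=cv2.resize(a,(400,300)); b=cv2.resize(w["frame"][175:300,250:417],(400,300),interpolation=cv2.INTER_CUBIC)
z=w["z_map"][175:300,250:417]; zz=cv2.applyColorMap(np.clip((z-.1)/.12*255,0,255).astype(np.uint8),cv2.COLORMAP_JET)
cv2.imwrite("pics/s4.png",np.vstack([np.hstack([a,b]),np.hstack([cv2.resize(zz,(400,300)),cv2.resize(cv2.convertScaleAbs(w["frame"][175:300,250:417],alpha=2.5),(400,300))])]))
```

```text
[[303.89874465 187.84413294]] [ 0.234  0.327 -0.485  2.159  0.233  0.704 -0.758] [0.45025766 0.02093458 0.080258  ]
```

View pics/s4.png

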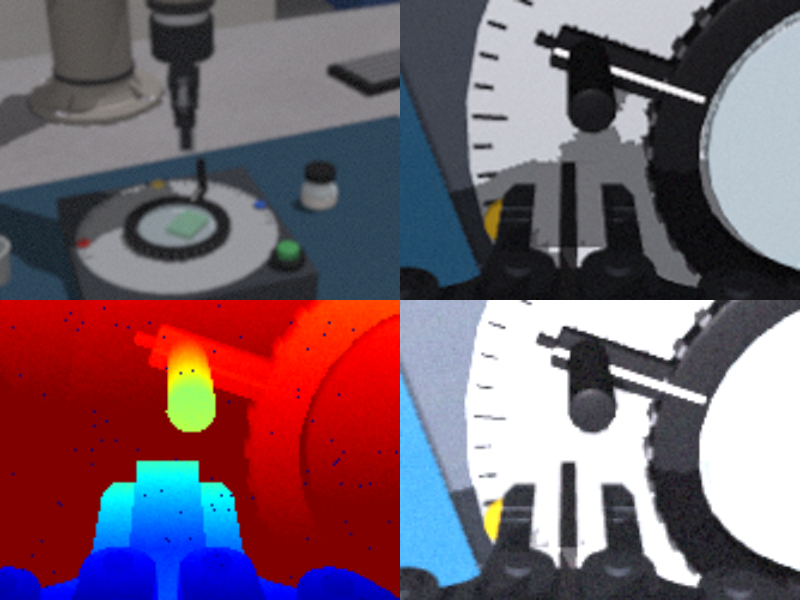

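The scene view shows the fingertips hovering above the pin, at about (303,174), whereas the stated tool tip projects to (304,188). So the real fingertips are higher than stated. I'll measure them with both views.

Run:
```python
from h import *
f=r.grab_frame("scene"); w=r.grab_frame("wrist"); o=r.get_obs()
def ray(f,uv):
    p=plane(f,[uv],0)[0]; a=np.array(f["xyz"]); d=p-a; return a,d/np.linalg.norm(d)
a,d=ray(f,(303.2,174)); b,e=ray(w,(319,242))
s=np.linalg.lstsq(np.c_[d,-e],b-a,rcond=None)[0]; print("tri",a+s[0]*d,b+s[1]*e)
M=rot(w["orientation"])
for u,v in((314,243),(319,243),(324,243),(308,243),(330,243),(314,247),(300,255),(338,255)):
    n=cv2.undistortPoints(np.array([[[u,v]]],float),K(w),np.array(w["distortion"],float)).ravel()
    print(u,v,(np.array(w["xyz"])+M@(np.array([*n,1])*w["z_map"][v,u])).round(4))
u,v=303,172; Mf=rot(f["orientation"])
for v in (165,170,172,174):
    n=cv2.undistortPoints(np.array([[[u,v]]],float),K(f),np.array(f["distortion"],float)).ravel()
    print(u,v,(np.array(f["xyz"])+Mf@(np.array([*n,1])*f["z_map"][v,u])).round(4))
print(o["tcp_pos"],o["grip_width"])
```

```text
tri [0.44810961 0.02144054 0.10829969] [0.45225065 0.02803081 0.10458797]
314 243 [0.4512 0.0327 0.114 ]
319 243 [0.4535 0.0312 0.1128]
324 243 [0.4562 0.0313 0.1149]
308 243 [0.4484 0.0339 0.1144]
330 243 [0.459  0.03   0.1144]
314 247 [0.4514 0.0329 0.119 ]
300 255 [0.4434 0.0314 0.1197]
338 255 [0.4614 0.0252 0.1202]
303 165 [0.4668 0.016  0.1433]
303 170 [0.4652 0.016  0.1289]
303 172 [0.4619 0.0168 0.1216]
303 174 [0.4623 0.0164 0.1162]
[0.45020613 0.02092867 0.08020772] -8.940889516560798e-05
```

Both views put the tips at z≈0.11, about 40 mm higher than stated, with xy as stated. So the fingers passed over the pin without touching it. Going back behind the pin and then descending with checks.

{"op": "send_rows", "data": {
  "deltas": [
    {"dx":5,"dy":7,"dz":3,"rx":0,"ry":0,"rz":-4},
    {"dx":12,"dy":16,"dz":5,"rx":0,"ry":0,"rz":-8},
    {"dx":19,"dy":25,"dz":5,"rx":0,"ry":0,"rz":-13},
    {"dx":27,"dy":36,"dz":5,"rx":0,"ry":0,"rz":-18},
    {"dx":27,"dy":36,"dz":5,"rx":0,"ry":0,"rz":-18}
  ]
}}

```text
clock: 4.45
tcp_pos: [0.4787, 0.0594, 0.0855]
orientation: [-2.823, -1.376, -0.004]
contact_force: [0.0, 0.5, 0.3]
grip_width: -0.0
gripper_force: 0.0
```

{"op": "send_rows", "data": {
  "deltas": [
    {"dx":0,"dy":0,"dz":-7,"rx":0,"ry":0,"rz":0},
    {"dx":0,"dy":0,"dz":-14,"rx":0,"ry":0,"rz":0},
    {"dx":0,"dy":0,"dz":-20,"rx":0,"ry":0,"rz":0},
    {"dx":0,"dy":0,"dz":-25,"rx":0,"ry":0,"rz":0},
    {"dx":0,"dy":0,"dz":-25,"rx":0,"ry":0,"rz":0}
  ]
}}

```text
clock: 4.87
tcp_pos: [0.4757, 0.0559, 0.0587]
orientation: [-2.823, -1.377, 0.004]
contact_force: [0.1, 0.1, 0.3]
grip_width: -0.0003
gripper_force: 0.0
```

```bash
cat >> st.py <<'E'
# lowest finger point seen by the wrist depth, near the tool axis
M=rot(f["orientation"]); v,u=np.mgrid[225:262,300:341]
n=cv2.undistortPoints(np.stack([u,v],-1).reshape(-1,1,2).astype(float),K(f),np.array(f["distortion"],float)).reshape(-1,2)
Z=f["z_map"][225:262,300:341].reshape(-1,1); Q=np.array(f["xyz"])+(np.c_[n,np.ones(len(n))]*Z)@M.T
q=(Q-o["tcp_pos"])@m; k=(Z[:,0]>0)&(abs(q[:,1])<.008)&(q[:,0]>.002)&(q[:,0]<.018)&(Q[:,2]>.062)
if k.any(): print("tip z",np.percentile(Q[k,2],[1,5]).round(4),"face x",np.median(q[k,0]).round(4))
E
python3 st.py
```

```text
lever [142.39 169.75  23.  ]
finger rel pin: radial 0.5 behind 26.9 face err -0.3879291002916716 tcp [476.1  56.2  59.3] F [ 0.4 -0.3  0. ] t 4.9167 q7 -1.14
tip z [0.0912 0.0924] face x 0.0109
```

{"op": "send_rows", "data": {
  "deltas": [
    {"dx":0,"dy":0,"dz":-5,"rx":0,"ry":0,"rz":0},
    {"dx":0,"dy":0,"dz":-10,"rx":0,"ry":0,"rz":0},
    {"dx":0,"dy":0,"dz":-15,"rx":0,"ry":0,"rz":0},
    {"dx":0,"dy":0,"dz":-19,"rx":0,"ry":0,"rz":0},
    {"dx":0,"dy":0,"dz":-19,"rx":0,"ry":0,"rz":0}
  ]
}}

```text
clock: 5.33
tcp_pos: [0.4763, 0.0566, 0.0402]
orientation: [-2.823, -1.378, 0.002]
contact_force: [0.9, 0.0, 0.3]
grip_width: -0.0001
gripper_force: 0.0
```

```bash
python3 st.py; python3 tab.py 17 142.4 150 160 170 180
```

```text
lever [288.57  28.    24.  ]
finger rel pin: radial -176.9 behind 26.3 face err -146.56532258064516 tcp [476.6  56.7  40.6] F [-0.7 -0.4 -0.2] t 5.3833 q7 -1.16
tip z [0.0724 0.0737] face x 0.0112
142.4 [470.5  48. ] xaz 52.400000000000006
150 [462.1  39.5] xaz 60.0
160 [452.9  26.9] xaz 70.0
170 [446.1  12.8] xaz 80.0
180 [441.8  -2.2] xaz 90.0
now [476.6  56.7  40.6] xaz 52.0 q [ 0.08  0.43 -0.39  2.12  0.27  0.64 -1.16] F [-0.7 -0.4 -0.2]
```

{"op": "send_rows", "data": {
  "deltas": [
    {"dx":-2,"dy":-3,"dz":0,"rx":0,"ry":0,"rz":0},
    {"dx":-4,"dy":-5,"dz":0,"rx":0,"ry":0,"rz":0},
    {"dx":-6,"dy":-8,"dz":0,"rx":0,"ry":0,"rz":0},
    {"dx":-8,"dy":-11,"dz":0,"rx":0,"ry":0,"rz":2},
    {"dx":-10,"dy":-13,"dz":0,"rx":0,"ry":0,"rz":4}
  ]
}}

```text
clock: 5.8
tcp_pos: [0.4671, 0.0447, 0.0414]
orientation: [-2.771, -1.478, -0.003]
contact_force: [-0.2, 4.6, -0.9]
grip_width: -0.0001
gripper_force: 1.9
```

{"op": "send_rows", "data": {
  "deltas": [
    {"dx":-2,"dy":-2,"dz":0,"rx":0,"ry":0,"rz":2},
    {"dx":-4,"dy":-4,"dz":0,"rx":0,"ry":0,"rz":4},
    {"dx":-6,"dy":-7,"dz":0,"rx":0,"ry":0,"rz":6},
    {"dx":-8,"dy":-9,"dz":0,"rx":0,"ry":0,"rz":8},
    {"dx":-9,"dy":-12,"dz":0,"rx":0,"ry":0,"rz":10}
  ]
}}

```text
clock: 6.22
tcp_pos: [0.4577, 0.0331, 0.0414]
orientation: [-2.631, -1.715, -0.002]
contact_force: [-1.6, 4.7, 0.8]
grip_width: 0.0003
gripper_force: 2.1
```

```bash
python3 st.py
```

```text
lever [155.55 158.5   27.  ]
finger rel pin: radial -0.9 behind 16.8 face err 0.7468139773895217 tcp [457.5  32.2  41.3] F [-1.9  3.6  1.7] t 6.2667 q7 -0.9
tip z [0.0738 0.0749] face x 0.0123
```

Run:
```python
import numpy as np
def F(t): t=np.radians(t);u=np.array([np.cos(t),np.sin(t)]);return 88*u-17*np.array([-u[1],u[0]])
for s in range(155,245,15): print(s,[(F(s+k)-F(s)).round(1).tolist() for k in(3,6,9,12,15)])
```

```text
155 [[-2.7, -3.9], [-5.1, -7.9], [-7.3, -12.0], [-9.3, -16.2], [-11.1, -20.6]]
170 [[-1.6, -4.4], [-2.9, -8.9], [-4.0, -13.5], [-4.8, -18.1], [-5.4, -22.8]]
185 [[-0.4, -4.7], [-0.5, -9.4], [-0.4, -14.1], [0.0, -18.7], [0.6, -23.4]]
200 [[0.9, -4.6], [2.0, -9.2], [3.3, -13.7], [4.9, -18.1], [6.7, -22.4]]
215 [[2.0, -4.2], [4.3, -8.4], [6.7, -12.4], [9.4, -16.2], [12.2, -19.9]]
230 [[3.1, -3.6], [6.3, -7.0], [9.7, -10.2], [13.3, -13.2], [17.0, -16.1]]
```

{"op": "send_rows", "data": {
  "deltas": [
    {"dx":-2.5,"dy":-4,"dz":0,"rx":0,"ry":0,"rz":3},
    {"dx":-5,"dy":-8,"dz":0,"rx":0,"ry":0,"rz":6},
    {"dx":-7.5,"dy":-12,"dz":0,"rx":0,"ry":0,"rz":9},
    {"dx":-9.5,"dy":-16,"dz":0,"rx":0,"ry":0,"rz":12},
    {"dx":-11,"dy":-20.5,"dz":0,"rx":0,"ry":0,"rz":15}
  ]
}}

```text
clock: 6.68
tcp_pos: [0.4466, 0.0123, 0.0414]
orientation: [-2.385, -2.044, -0.002]
contact_force: [-2.8, 5.6, 1.7]
grip_width: 0.0004
gripper_force: 2.3
```

{"op": "send_rows", "data": {
  "deltas": [
    {"dx":-1.5,"dy":-4.5,"dz":0,"rx":0,"ry":0,"rz":3},
    {"dx":-3,"dy":-9,"dz":0,"rx":0,"ry":0,"rz":6},
    {"dx":-4,"dy":-13.5,"dz":0,"rx":0,"ry":0,"rz":9},
    {"dx":-5,"dy":-18,"dz":0,"rx":0,"ry":0,"rz":12},
    {"dx":-5.5,"dy":-23,"dz":0,"rx":0,"ry":0,"rz":15}
  ]
}}

```text
clock: 7.1
tcp_pos: [0.4407, -0.011, 0.0413]
orientation: [-2.098, -2.337, -0.0]
contact_force: [-3.1, 4.3, 2.7]
grip_width: -0.0002
gripper_force: 2.3
```

```bash
python3 st.py;python3 tab.py 17 185
```

```text
lever [186.  149.5  30. ]
finger rel pin: radial -0.1 behind 16.2 face err 0.2970787207872121 tcp [440.7 -12.3  41.2] F [-1.7  2.1  2. ] t 7.15 q7 -0.36
tip z [0.0737 0.075 ] face x 0.0127
185 [440.7  -9.9] xaz 95.0
now [440.7 -12.3  41.2] xaz 96.3 q [ 0.38  0.41 -0.58  2.2   0.37  0.63 -0.36] F [-1.7  2.1  2. ]
```

Tracking is excellent. Continuing.

{"op": "send_rows", "data": {
  "deltas": [
    {"dx":0,"dy":-4.5,"dz":0,"rx":0,"ry":0,"rz":3},
    {"dx":0,"dy":-9.5,"dz":0,"rx":0,"ry":0,"rz":6},
    {"dx":0,"dy":-14,"dz":0,"rx":0,"ry":0,"rz":9},
    {"dx":0.5,"dy":-18.5,"dz":0,"rx":0,"ry":0,"rz":12},
    {"dx":1,"dy":-23,"dz":0,"rx":0,"ry":0,"rz":15}
  ]
}}

```text
clock: 7.57
tcp_pos: [0.4414, -0.0344, 0.0411]
orientation: [-1.776, -2.589, 0.001]
contact_force: [-2.8, 2.9, 3.1]
grip_width: -0.0
gripper_force: 2.2
```

{"op": "send_rows", "data": {
  "deltas": [
    {"dx":1,"dy":-4.5,"dz":0,"rx":0,"ry":0,"rz":3},
    {"dx":2,"dy":-9,"dz":0,"rx":0,"ry":0,"rz":6},
    {"dx":3.5,"dy":-13.5,"dz":0,"rx":0,"ry":0,"rz":9},
    {"dx":5,"dy":-18,"dz":0,"rx":0,"ry":0,"rz":12},
    {"dx":7,"dy":-22,"dz":0,"rx":0,"ry":0,"rz":15}
  ]
}}

```text
clock: 7.98
tcp_pos: [0.4479, -0.0568, 0.041]
orientation: [-1.423, -2.798, 0.002]
contact_force: [-4.2, 2.4, 4.1]
grip_width: -0.0
gripper_force: 2.2
```

```bash
python3 st.py;python3 tab.py 17 215 216 217
```

```text
lever [215.65 131.5   32.5 ]
finger rel pin: radial 0.4 behind 16.1 face err 0.549246704331452 tcp [448.5 -57.7  40.9] F [-2.8  1.   1.6] t 8.0333 q7 0.19
tip z [0.0735 0.0747] face x 0.0124
215 [448.  -55.7] xaz 125.0
216 [448.6 -57.2] xaz 126.0
217 [449.3 -58.6] xaz 127.0
now [448.5 -57.7  40.9] xaz 126.2 q [ 0.57  0.45 -0.69  2.17  0.46  0.67  0.19] F [-2.8  1.   1.6]
```

{"op": "send_rows", "data": {
  "deltas": [
    {"dx":2,"dy":-4,"dz":0,"rx":0,"ry":0,"rz":3},
    {"dx":4.5,"dy":-8,"dz":0,"rx":0,"ry":0,"rz":6},
    {"dx":7,"dy":-12,"dz":0,"rx":0,"ry":0,"rz":9},
    {"dx":9.5,"dy":-16,"dz":0,"rx":0,"ry":0,"rz":12},
    {"dx":12.5,"dy":-19.5,"dz":0,"rx":0,"ry":0,"rz":15}
  ]
}}

```text
clock: 8.45
tcp_pos: [0.4602, -0.0765, 0.0408]
orientation: [-1.048, -2.959, 0.002]
contact_force: [-4.4, 0.9, 2.9]
grip_width: 0.0001
gripper_force: 2.2
```

{"op": "send_rows", "data": {
  "deltas": [
    {"dx":3,"dy":-3.5,"dz":0,"rx":0,"ry":0,"rz":3},
    {"dx":6.5,"dy":-7,"dz":0,"rx":0,"ry":0,"rz":6},
    {"dx":10,"dy":-10,"dz":0,"rx":0,"ry":0,"rz":9},
    {"dx":13.5,"dy":-13,"dz":0,"rx":0,"ry":0,"rz":12},
    {"dx":17,"dy":-16,"dz":0,"rx":0,"ry":0,"rz":15}
  ]
}}

```text
clock: 8.87
tcp_pos: [0.4773, -0.0927, 0.0408]
orientation: [-0.653, -3.07, 0.002]
contact_force: [-3.5, 2.3, 1.5]
grip_width: 0.0
gripper_force: 2.1
```

```bash
python3 st.py;python3 tab.py 17 245 248 252
python3 - <<'E'
from h import *
for n in("wrist","top"):
  f=r.grab_frame(n)
  for lo,hi in(((0,110,60),(9,255,255)),((171,110,60),(180,255,255))):
    for a,c,b in blobs(f,lo,hi,20): p=plane(f,[c],.051)[0]; v=p[:2]-C; print(n,a,c,b,p.round(4),np.hypot(*v).round(4),np.degrees(np.arctan2(v[1],v[0]))%360)
E
```

```text
lever [245.33 143.    35.  ]
finger rel pin: radial 0.7 behind 15.8 face err 0.7723587615703877 tcp [478.4 -93.2  40.8] F [-2.4 -0.6  0.6] t 8.9167 q7 0.71
tip z [0.0731 0.0744] face x 0.0123
245 [477.2 -91.8] xaz 155.0
248 [481.1 -94.4] xaz 158.0
252 [486.4 -97.6] xaz 162.0
now [478.4 -93.2  40.8] xaz 156.1 q [ 0.7   0.53 -0.79  2.09  0.56  0.75  0.71] F [-2.4 -0.6  0.6]
top 2547 [579.8 245.8] [547, 222, 67, 48] [ 0.4768 -0.518   0.051 ] 0.5016 263.93712331011056
```

{"op": "send_rows", "data": {
  "deltas": [
    {"dx":3.5,"dy":-2,"dz":0,"rx":0,"ry":0,"rz":2.5},
    {"dx":7,"dy":-4,"dz":0,"rx":0,"ry":0,"rz":5},
    {"dx":10.5,"dy":-6,"dz":0,"rx":0,"ry":0,"rz":7.5},
    {"dx":14,"dy":-7.5,"dz":0,"rx":0,"ry":0,"rz":10},
    {"dx":17,"dy":-9,"dz":0,"rx":0,"ry":0,"rz":12}
  ]
}}

```text
clock: 9.43
tcp_pos: [0.4948, -0.1017, 0.0409]
orientation: [-0.329, -3.122, 0.002]
contact_force: [-4.5, -0.9, 1.9]
grip_width: 0.0002
gripper_force: 2.0
```

```bash
python3 st.py
python3 - <<'E'
from h import *
f=r.grab_frame("wrist"); print("red px expected",proj(f,[[.516,-.131,.051]]))
E
```

```text
lever [257.82 144.    40.  ]
finger rel pin: radial -0.0 behind 16.0 face err 0.18401360544220324 tcp [ 495.6 -101.8   40.9] F [-2.5 -1.3  0.1] t 9.4833 q7 0.91
tip z [0.0733 0.0744] face x 0.0119
red px expected [[280.82417495 279.47685472]]
```

{"op": "send_rows", "data": {
  "deltas": [
    {"dx":1.5,"dy":-0.5,"dz":0,"rx":0,"ry":0,"rz":1},
    {"dx":3,"dy":-1,"dz":0,"rx":0,"ry":0,"rz":2},
    {"dx":4.5,"dy":-1.5,"dz":0,"rx":0,"ry":0,"rz":3},
    {"dx":6,"dy":-2,"dz":0,"rx":0,"ry":0,"rz":4},
    {"dx":6,"dy":-2,"dz":0,"rx":0,"ry":0,"rz":4}
  ]
}}

```text
clock: 9.95
tcp_pos: [0.5021, -0.1036, 0.041]
orientation: [-0.218, -3.134, 0.0]
contact_force: [-3.9, -1.7, 0.5]
grip_width: -0.0002
gripper_force: 1.4
```

```bash
python3 st.py
```

```text
lever [262.7  142.75  42.  ]
finger rel pin: radial -1.0 behind 16.7 face err -0.6951219512195053 tcp [ 502.2 -103.4   41. ] F [-3.5 -2.1  0.1] t 10.0 q7 0.97
tip z [0.0733 0.0746] face x 0.0112
```

{"op": "send_rows", "data": {
  "deltas": [
    {"dx":-5,"dy":1,"dz":0,"rx":0,"ry":0,"rz":0},
    {"dx":-15,"dy":2,"dz":0,"rx":0,"ry":0,"rz":0},
    {"dx":-25,"dy":3,"dz":25,"rx":0,"ry":0,"rz":0},
    {"dx":-35,"dy":20,"dz":60,"rx":0,"ry":0,"rz":0},
    {"dx":-40,"dy":40,"dz":95,"rx":0,"ry":0,"rz":0}
  ]
}}

```text
clock: 10.42
tcp_pos: [0.4597, -0.0632, 0.1362]
orientation: [-0.221, -3.131, -0.001]
contact_force: [1.3, 0.1, 1.1]
grip_width: -0.0001
gripper_force: 0.0
```

{"op": "send_rows", "data": {
  "deltas": [
    {"dx":-5,"dy":25,"dz":30,"rx":0,"ry":0,"rz":0},
    {"dx":-5,"dy":50,"dz":60,"rx":0,"ry":0,"rz":0},
    {"dx":-5,"dy":75,"dz":80,"rx":0,"ry":0,"rz":0},
    {"dx":-5,"dy":75,"dz":80,"rx":0,"ry":0,"rz":0},
    {"dx":-5,"dy":75,"dz":80,"rx":0,"ry":0,"rz":0}
  ]
}}

```text
clock: 10.83
tcp_pos: [0.4576, 0.0135, 0.2174]
orientation: [0.213, 3.13, -0.001]
contact_force: [0.3, -0.4, 0.2]
grip_width: -0.0004
gripper_force: 0.0
```

```bash
python3 st.py;python3 - <<'E'
from h import *
for n in("wrist","top"):
  f=r.grab_frame(n); cv2.imwrite(f"pics/{n}5.png",f["frame"]); print(n,"lever",lever(f))
  for nm,z,lo,hi in(("red",.051,(0,110,60),(9,255,255)),("btn",.055,(40,110,60),(85,255,255))):
    for a,c,b in blobs(f,lo,hi,20):
      p=plane(f,[c],z)[0]; v=p[:2]-C
      if np.hypot(*v)<.17: print(nm,a,c,p.round(4),np.hypot(*v).round(4),np.degrees(np.arctan2(v[1],v[0]))%360)
print(r.get_obs()["tcp_pos"])
E
```

```text
lever [262.45 192.75  42.5 ]
finger rel pin: radial -109.2 behind 76.5 face err -0.3487319974953209 tcp [456.8  11.9 216.1] F [-0.1  0.4 -0.2] t 10.8833 q7 1.02
tip z [0.2496 0.251 ] face x 0.0107
wrist lever (np.float64(262.2513059996834), np.float64(181.75), np.float64(42.5))
red 106 [213.2 235.9] [ 0.5148 -0.1312  0.051 ] 0.113 262.3843930148975
top lever (np.float64(121.0), np.float64(146.0), np.float64(145.75))
btn 139 [286.9 170.5] [0.6402 0.0767 0.055 ] 0.1462 40.969630159424824
[0.45613734 0.01070508 0.21501917]
```

View pics/wrist5.png

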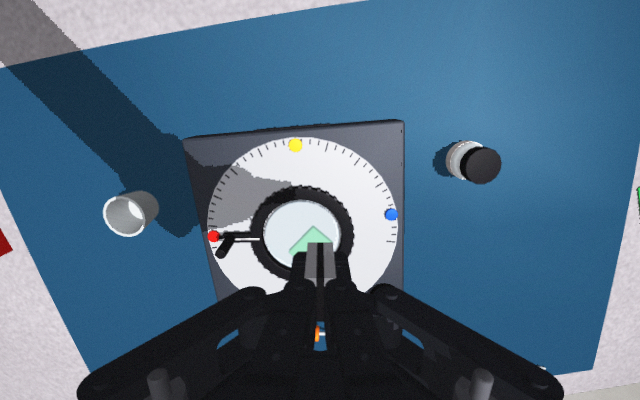

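The wrist view shows the pointer tip (219,236) ending at the red disc (213,236), and the white line ending at (259,239). I'll check the offset from the white line itself, independently of my centre estimate.

Run:
```python
from h import *
f=r.grab_frame("wrist"); g=cv2.cvtColor(f["frame"],cv2.COLOR_BGR2GRAY)
P=[]
for rr in np.arange(.052,.074,.001):
    a=np.radians(np.arange(256,269,.1)); p=np.c_[C[0]+rr*np.cos(a),C[1]+rr*np.sin(a),np.full(len(a),.059)]
    # keep to the lever: +-4.5 mm
    k=abs(a-np.radians(262.4))*rr<.0045; p=p[k]
    uv=proj(f,p).astype(np.float32); s=cv2.remap(g,uv[None,:,0].copy(),uv[None,:,1].copy(),cv2.INTER_LINEAR)[0].astype(float)
    w=np.clip(s-s.min()-.5*(np.ptp(s)),0,None); P.append((p[:,:2]*w[:,None]).sum(0)/w.sum())
P=np.array(P); vx,vy,x0,y0=cv2.fitLine(P.astype(np.float32),cv2.DIST_HUBER,0,1e-5,1e-5).ravel()
d=np.array([vx,vy]); d*=np.sign(-d[1]); n=np.array([-d[1],d[0]])
red=plane(f,[(213.2,235.9)],.051)[0,:2]; m=np.array([x0,y0])
print("line az",np.degrees(np.arctan2(d[1],d[0]))%360,"red off (ccw +) mm",(red-m)@n*1e3,"C off",(C-m)@n*1e3,"resid",((P-m)@n*1e3).round(1))
tip=plane(f,[(218.5,236)],.053)[0,:2]; print("tip off",(tip-m)@n*1e3)
```

```text
line az 263.16977 red off (ccw +) mm -2.666537058501606 C off 0.7234890987343746 resid [ 2.9 -0.1  0.   0.1  0.   0.   0.  -0.  -0.  -0.  -0.1 -0.1 -0.1 -0.1
 -0.1 -0.1 -0.   0.   0.1  0.1  0.   0.1]
tip off -3.3207918681479596
```

Relative to the pointer tip, red is off by about 0.7 mm. Using the ring centre it is about 0, so the pointer is set. Now to the button at (0.640, 0.0755), staying high.

{"op": "send_rows", "data": {
  "deltas": [
    {"dx":35,"dy":12,"dz":0,"rx":0,"ry":0,"rz":0},
    {"dx":75,"dy":25,"dz":0,"rx":0,"ry":0,"rz":0},
    {"dx":110,"dy":40,"dz":0,"rx":0,"ry":0,"rz":0},
    {"dx":130,"dy":50,"dz":0,"rx":0,"ry":0,"rz":0},
    {"dx":130,"dy":50,"dz":0,"rx":0,"ry":0,"rz":0}
  ]
}}

```text
clock: 11.45
tcp_pos: [0.5899, 0.0635, 0.2142]
orientation: [-0.218, -3.133, -0.006]
contact_force: [-1.3, -0.2, 0.5]
grip_width: -0.0002
gripper_force: 0.0
```

Run:
```python
from h import *
o=r.get_obs(); print(o["tcp_pos"].round(4),o["joints"].round(2))
for n in("top","wrist","scene"):
  f=r.grab_frame(n); M=rot(f["orientation"])
  print(n,"exp",proj(f,[[.640,.0755,.06]]).round(1))
  for a,c,b in blobs(f,(45,120,50),(85,255,255),30):
    k=f["z_map"][int(c[1])-2:int(c[1])+3,int(c[0])-2:int(c[0])+3]; z=np.median(k[k>0]) if (k>0).any() else 0
    q=cv2.undistortPoints(c.reshape(1,1,2),K(f),np.array(f["distortion"],float)).ravel()
    print(a,c,b,"depth pt",(np.array(f["xyz"])+M@(np.array([*q,1])*z)).round(4),"z=.06",plane(f,[c],.06)[0].round(4))
```

```text
[0.5899 0.0635 0.2142] [ 0.52  0.51 -1.    1.7   0.46  1.19  0.84]
top exp [[287.3 170. ]]
3400 [ 66.7 181.2] [30, 139, 76, 100] depth pt [0.6357 0.568  0.0014] z=.06 [0.621  0.5367 0.06  ]
40 [101.3 209.8] [96, 203, 9, 14] depth pt [0.5698 0.4842 0.0052] z=.06 [0.5595 0.4592 0.06  ]
wrist exp [[336.  219.6]]
1675 [631.7 145.3] [618, 88, 22, 138] depth pt [0.6128 0.4891 0.0026] z=.06 [0.5975 0.4267 0.06  ]
414 [335.6 217.6] [325, 207, 23, 23] depth pt [0.6348 0.0753 0.0668] z=.06 [0.6374 0.0754 0.06  ]
scene exp [[354.4 225.6]]
1306 [510.8 202.7] [466, 181, 88, 44] depth pt [6.318e-01 5.559e-01 6.000e-04] z=.06 [0.7002 0.473  0.06  ]
74 [353.6 224.8] [349, 221, 10, 9] depth pt [0.642  0.0724 0.0643] z=.06 [0.6365 0.0751 0.06  ]
```

{"op": "send_rows", "data": {
  "deltas": [
    {"dx":30,"dy":8,"dz":-20,"rx":0,"ry":0,"rz":0},
    {"dx":47,"dy":12,"dz":-50,"rx":0,"ry":0,"rz":0},
    {"dx":47,"dy":12,"dz":-85,"rx":0,"ry":0,"rz":0},
    {"dx":47,"dy":12,"dz":-120,"rx":0,"ry":0,"rz":0},
    {"dx":47,"dy":12,"dz":-150,"rx":0,"ry":0,"rz":0}
  ]
}}

```text
clock: 12.02
tcp_pos: [0.6324, 0.0718, 0.0637]
orientation: [-0.22, -3.132, 0.002]
contact_force: [0.3, -1.0, -0.4]
grip_width: -0.0002
gripper_force: 0.0
```

{"op": "send_rows", "data": {
  "deltas": [
    {"dx":0,"dy":0,"dz":-5,"rx":0,"ry":0,"rz":0},
    {"dx":0,"dy":0,"dz":-10,"rx":0,"ry":0,"rz":0},
    {"dx":0,"dy":0,"dz":-15,"rx":0,"ry":0,"rz":0},
    {"dx":0,"dy":0,"dz":-15,"rx":0,"ry":0,"rz":0},
    {"dx":0,"dy":0,"dz":-15,"rx":0,"ry":0,"rz":0}
  ]
}}

```text
clock: 12.43
tcp_pos: [0.635, 0.0739, 0.0529]
orientation: [0.219, 3.131, 0.001]
contact_force: [-0.7, 0.6, -0.2]
grip_width: -0.0001
gripper_force: 0.0
```

Run:
```python
from h import *
o=r.get_obs(); print(o["tcp_pos"].round(4),o["contact_force"].round(1))
f=r.grab_frame("wrist"); M=rot(f["orientation"])
v,u=np.mgrid[200:270,280:361]
n=cv2.undistortPoints(np.stack([u,v],-1).reshape(-1,1,2).astype(float),K(f),np.array(f["distortion"],float)).reshape(-1,2)
Z=f["z_map"][200:270,280:361].reshape(-1,1); Q=np.array(f["xyz"])+(np.c_[n,np.ones(len(n))]*Z)@M.T
m=R.from_rotvec(o["orientation"]).as_matrix(); q=(Q-o["tcp_pos"])@m
h=cv2.cvtColor(f["frame"],cv2.COLOR_BGR2HSV)[200:270,280:361].reshape(-1,3)
k=(Z[:,0]>0)&(abs(q[:,1])<.008)&(abs(q[:,0])<.018)&(Q[:,2]>.070)&(h[:,1]<100)
print("tip",np.percentile(Q[k,2],[1,5]) if k.any() else 0)
k=(h[:,1]>120)&(h[:,0]>45)&(h[:,0]<85); print("green",k.sum(),Q[k].mean(0) if k.any() else 0,np.percentile(Q[k,2],[10,50,90]) if k.any() else 0)
```

```text
[0.635  0.0739 0.0529] [-0.7  0.6 -0.2]
tip [0.0856046  0.08721711]
green 830 [0.62927207 0.07649704 0.06639754] [0.06019453 0.06634102 0.06757984]
```

{"op": "send_rows", "data": {
  "deltas": [
    {"dx":2,"dy":2,"dz":-5,"rx":0,"ry":0,"rz":0},
    {"dx":2,"dy":2,"dz":-10,"rx":0,"ry":0,"rz":0},
    {"dx":2,"dy":2,"dz":-15,"rx":0,"ry":0,"rz":0},
    {"dx":2,"dy":2,"dz":-18,"rx":0,"ry":0,"rz":0},
    {"dx":2,"dy":2,"dz":-20,"rx":0,"ry":0,"rz":0}
  ]
}}

```text
clock: 12.9
tcp_pos: [0.6367, 0.0762, 0.0325]
orientation: [0.219, 3.133, -0.0]
contact_force: [-7.0, -2.6, 27.1]
grip_width: -0.0001
gripper_force: 13.3
```

{"op": "send_rows", "data": {
  "deltas": [
    {"dx":0,"dy":0,"dz":-1,"rx":0,"ry":0,"rz":0},
    {"dx":0,"dy":0,"dz":-2,"rx":0,"ry":0,"rz":0},
    {"dx":0,"dy":0,"dz":-3,"rx":0,"ry":0,"rz":0},
    {"dx":0,"dy":0,"dz":-4,"rx":0,"ry":0,"rz":0},
    {"dx":0,"dy":0,"dz":-4,"rx":0,"ry":0,"rz":0}
  ]
}}

```text
clock: 13.32
tcp_pos: [0.6369, 0.0762, 0.0323]
orientation: [0.219, 3.132, -0.004]
contact_force: [-13.7, -5.5, 39.0]
grip_width: -0.0001
gripper_force: 19.9
```

{"op": "send_rows", "data": {
  "deltas": [
    {"dx":0,"dy":0,"dz":3,"rx":0,"ry":0,"rz":0},
    {"dx":0,"dy":0,"dz":3,"rx":0,"ry":0,"rz":0}
  ]
}}

```text
clock: 13.48
tcp_pos: [0.6368, 0.0762, 0.0327]
orientation: [0.218, 3.132, -0.001]
contact_force: [-6.3, -1.4, 22.2]
grip_width: 0.0001
gripper_force: 10.8
```

```bash
cat > bt.py <<'E'
from h import *
o=r.get_obs(); print(o["tcp_pos"].round(4),o["contact_force"].round(1),o["clock"])
f=r.grab_frame("wrist"); M=rot(f["orientation"])
v,u=np.mgrid[150:300,250:400]
n=cv2.undistortPoints(np.stack([u,v],-1).reshape(-1,1,2).astype(float),K(f),np.array(f["distortion"],float)).reshape(-1,2)
Z=f["z_map"][150:300,250:400].reshape(-1,1); Q=np.array(f["xyz"])+(np.c_[n,np.ones(len(n))]*Z)@M.T
h=cv2.cvtColor(f["frame"],cv2.COLOR_BGR2HSV)[150:300,250:400].reshape(-1,3)
k=(h[:,1]>120)&(h[:,0]>45)&(h[:,0]<85)&(Z[:,0]>0)
print("green",k.sum(),np.percentile(Q[k],[5,50,95],axis=0).round(4).tolist())
B=np.array([.638,.0757]); d=np.hypot(*(Q[:,:2]-B).T); c=(d>.015)&(d<.019)&(Q[:,2]<.075)&(h[:,2]<70); print("collar",c.sum(),np.percentile(Q[c,2],[10,50,90]).round(4) if c.any() else 0)
import sys
if len(sys.argv)>1: cv2.imwrite(sys.argv[1],cv2.resize(f["frame"][130:300,220:420],(800,600),interpolation=cv2.INTER_CUBIC))
E
python3 bt.py pics/b6.png
```

```text
[0.6368 0.0762 0.0327] [-6.3 -1.4 22.2] 13.4833
green 393 [[0.6244, 0.0655, 0.0574], [0.6272, 0.0751, 0.0599], [0.6328, 0.0864, 0.0658]]
collar 779 [0.0563 0.0571 0.058 ]
```

View pics/b6.png

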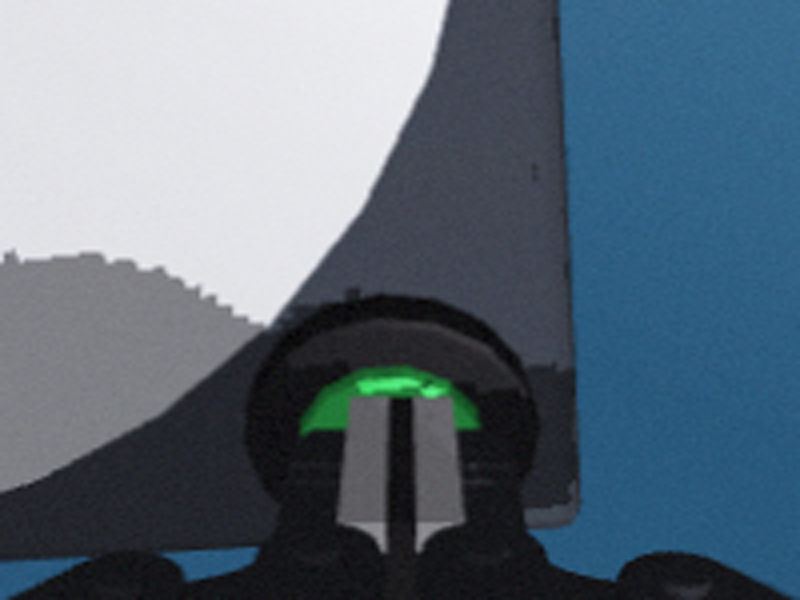

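The crop shows the fingertips centred on the green button. Its top is now about 6 mm lower (0.066 → 0.060), so it's fully down. Releasing straight up and retreating.

{"op": "send_rows", "data": {
  "deltas": [
    {"dx":0,"dy":0,"dz":4,"rx":0,"ry":0,"rz":0},
    {"dx":0,"dy":0,"dz":15,"rx":0,"ry":0,"rz":0},
    {"dx":0,"dy":0,"dz":45,"rx":0,"ry":0,"rz":0},
    {"dx":0,"dy":0,"dz":80,"rx":0,"ry":0,"rz":0},
    {"dx":0,"dy":0,"dz":115,"rx":0,"ry":0,"rz":0}
  ]
}}

```text
clock: 13.95
tcp_pos: [0.6348, 0.0756, 0.1457]
orientation: [-0.218, -3.131, 0.001]
contact_force: [1.4, 0.7, -0.6]
grip_width: -0.0002
gripper_force: 0.0
```

{"op": "send_rows", "data": {
  "deltas": [
    {"dx":-40,"dy":-5,"dz":20,"rx":0,"ry":0,"rz":0},
    {"dx":-80,"dy":-20,"dz":40,"rx":0,"ry":0,"rz":0},
    {"dx":-120,"dy":-35,"dz":60,"rx":0,"ry":0,"rz":0},
    {"dx":-155,"dy":-50,"dz":70,"rx":0,"ry":0,"rz":0},
    {"dx":-180,"dy":-60,"dz":70,"rx":0,"ry":0,"rz":0}
  ]
}}

```text
clock: 14.37
tcp_pos: [0.4548, 0.0158, 0.2161]
orientation: [0.217, 3.133, -0.001]
contact_force: [-0.1, -0.7, 1.7]
grip_width: -0.0002
gripper_force: 0.0
```

{"op": "send_rows", "data": {
  "deltas": [
    {"dx":0,"dy":0,"dz":0,"rx":0,"ry":0,"rz":0},
    {"dx":0,"dy":0,"dz":0,"rx":0,"ry":0,"rz":0},
    {"dx":0,"dy":0,"dz":0,"rx":0,"ry":0,"rz":0}
  ]
}}

```text
clock: 14.62
tcp_pos: [0.4564, 0.0155, 0.2154]
orientation: [0.22, 3.133, -0.001]
contact_force: [0.7, -0.2, -0.3]
grip_width: 0.0003
gripper_force: 0.0
```

Run:
```python
from h import *
f=r.grab_frame("wrist"); print("lever",lever(f))
for a,c,b in blobs(f,(0,110,60),(9,255,255),20):
    p=plane(f,[c],.051)[0]; v=p[:2]-C
    if np.hypot(*v)<.17: print("red",p,np.degrees(np.arctan2(v[1],v[0]))%360)
o=r.get_obs(); print(o["tcp_pos"],o["contact_force"],np.abs(o["qvel"]).max())
```

```text
lever (np.float64(262.3219427305806), np.float64(173.0), np.float64(42.0))
red [ 0.51473097 -0.13120281  0.051     ] 262.3373536743097
[0.45681054 0.01615912 0.21535681] [ 0.43656694  0.41507192 -0.45446671] 0.022112935744289804
```

```bash
python3 -c "
from bench import r
print(r.hand_in())"
```

```text
the job is handed in; nothing more can be done
None
```

I set the pointer on the red marker (lever 262.3°, marker 262.3°, estimated error 1–3 mm), pressed the green button fully down and released it, and handed the job in at about 15 s; the result was not reported back.

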